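# Bearing check on the vacuum pump: hold the checker's sprung tip on the drive-end pad

### The arm

A 6-joint arm with a two-finger parallel gripper is mounted at the origin on the work surface. World frame = base frame: x ahead of the robot, y to its left, z up, the work surface at z = 0. Lengths are in m, angles in degrees, forces in N, time in s.
With the tool pointing down it reaches from about 0.275 to 0.825 m from the base axis. Payload 5.2 kg.
Tool frame: the origin (TCP) lies midway between the tips of the shut fingers; the grasp point (between the pads) lies 19 mm behind it; z points along the fingers, y is the line along which they close (so a half turn about z gives the same grasp; the last joint's range is limited). The gripper opens to 93 mm and grips with 3 to 60 N. Pads are 15 mm wide; open, the fingers measure 128 mm over their backs; the gripper's body (75 mm by 188 mm) begins 65 mm behind the grasp point.
Start: joints at [-86.161, 14.817, 87.949, -0, 77.235, -11.62], TCP at [0.147, -0.53, 0.219] pointing down, gripper open.
Joint ranges: [-179.93, 179.93], [-52.35, 119.4], [10.71, 147.94], [-69.91, 249.91], [12.55, 155.21], [-178.61, 178.61]. Speed limits (degrees/s): [147.25, 147.25, 180, 180, 180, 180].

### API

Orientations are given as a 3x3 rotation matrix whose columns are the frame's x, y, z axes.
In Python, from station import manip gives the robot as it stands.
- The arm moves only by the tool step_arm, never from a script. Its argument "plan" is a list of rows, each a list of 2 entries, a list of its own where there are three numbers: the shift along the tool's x, y, z in mm, then the turn about the tool's z in degrees. In form: [[[x, y, z], turn], ...]. A call has 1 to 5 rows; each row shifts and turns the commanded pose from where the row before left it, along the tool's axes as they then stand; what a row does not reach is not made up. A row lasts 1/10 s, in which the tool goes at most 50 mm and 8.59 degrees, less where a joint would pass 70% of its speed; a pose out of reach is approached as far as the arm can. A call with a gripper value outside its range is refused whole. "claw" is the opening, from 0 (shut) to 1 (fully open), set as the call begins (left out, the last holds). The fingers move at their own pace and stop on an object; "force" is the grip in N (left out, the last holds). Time passes only in rows, so rows that do not move let the fingers close. It gives the time, the measured TCP pose, the force, the opening and the grip force at its end, in the units of the state.
- manip.get_obs(): the state, without advancing time (a new reading comes with each control period).
- manip.grab_frame(name): name is "scene" or "top" or "wrist"; returns a dict with "frame" (384x512x3 uint8, blue, green, red), "fx", "fy", "cx", "cy" (pixels), "R" (3x3) and "t" (3): a world point X has camera coordinates R X + t. Camera axes: x right, y down, z forward; pixel columns grow to the right and rows downward; lengths in m; the calibration is good to about 2 mm. A picture is of the moment at which its call begins. There is no depth.
- manip.sign_off(): hands the job in; it is judged then, once.
The state is a dict: "time_s": time; "joints": joint angles; "qvel": joint speeds; "effort": joint torques, N m; "position": TCP position; "ee_rot": TCP orientation; "wrist_force": force on the tool from outside, world axes, zero at the start; "wrist_torque": the same for the moment, N m; "width": opening from 0.0 (shut) to 1.0 (fully open); "finger_force": force on a finger pad.
Only numpy, scipy, OpenCV 4.12 (cv2) and the standard library are available. Lean on these libraries where they do the work, as an engineer would, in place of code of your own. Each camera call takes 0.05 s, during which the arm holds its last target. There are 200 camera calls.

### The job

The vacuum pump on the lab bench is due for its bearing check: take the hand-held bearing checker out of its dock and set its sprung probe tip on the middle of the round measuring pad at the drive end of the motor (the end joined to the pump's oil case, not the fan end). Hold it square to the face of the pad and push lightly until the tip is clearly more than half way into its rubber sleeve, feeling that you do not lean hard on the sleeve, and keep it still for a two-second reading. Finish while still holding it there like that, and leave the bottle, beaker and tin on the bench as they stand.

Things in the scene. Friction and masses are not known exactly. Their poses are not given: they have to be found in the camera images.
- checker: Grey hand-held bearing checker, 0.15-0.24 kg, upright in its dock, probe down. Origin: end face of its rubber sleeve, on the probe axis; z up the axis. Sleeve 18 mm dia., z 0-22 mm; nose 21-25 mm dia. to 46 mm; body 28 thick (x) x 46 wide (y), z 45-132 mm. Screen and keys on the -x face, rubber grip strips on the narrow +y and -y sides: grip there, across 46 mm, near the top, about 110 mm up.
- tip (a joint): How far the steel probe tip is pushed into the sleeve (m): 0 = fully out (8 mm proud of the sleeve), 0.004 = half way, 0.008 = fully in, sleeve touching the surface. Spring: about 1.5 N as it starts to move, 3.75 N half way, 6 N fully in; beyond that the sleeve carries the push and the force climbs steeply.
- probe_tip (a point): Rounded end (3 mm radius) of the steel probe tip, on the checker's z axis; 8 mm below the checker's origin when the tip is fully out.
- dock: Dark grey charging dock, fixed, base 100 x 110 mm; origin mid underside, z up. A pocket 32 (x) x 50 mm (y), 18 mm deep, open at the top (88 mm up), holds the lowest 18 mm of the checker's body on a ledge 70 mm up; the checker lifts straight up out of it, 2 mm play all round. Docked, the checker's origin is 25 mm above the bench and its axes match the dock's.
- pump: Vacuum pump, fixed, 370 mm long (y), 140 wide. Origin: bench level, mid pump; z up; shaft along y, 95 mm up. +y end: square aluminium oil case (y 50 to 178 mm, top 165 mm, inlet flange on it to 192 mm). Middle: grey finned motor, 124 mm dia., terminal box on top (to 181 mm; x 0 to 61, y -19 to -91 mm). -y end: black fan cowl.
- drive_pad: Measuring pad at the motor's drive end, next to the oil case: bare steel boss 22 mm dia., dark ring and centre dot on its flat face. Origin: centre of the face; z out of the face, square to it, 25 degrees from vertical, leaning to the pump's -x side. Stands 10 mm proud of the motor's round end shield, at x -30, y 17, z 160 mm in the pump's frame.
- fan_pad: The like pad at the fan end (y = -127 mm in the pump's frame): not the one to measure.
- sample_bottle: Closed amber glass bottle, 60 mm diameter, 135 mm high, standing; origin at the middle of its underside. To be left alone.
- beaker: Empty glass beaker, 68 mm diameter, 95 mm high, standing; origin at the middle of its underside. To be left alone.
- oil_tin: Closed metal tin, 60 mm diameter, 100 mm high, standing; origin at the middle of its underside. To be left alone.
There are look-alikes about, which are no part of the job. Leave any blue look-alike of the dock alone.

How it is judged:
By the outcome, as a careful person would: the job done as asked, in the order asked, and still so for the second after the job is handed in, while the arm keeps its last pose, push and grip.
It also fails if it takes over 48 s, if anything falls off the work surface, if the arm or the gripper's body presses on something with over 40 N, if the wrist force passes 120 N, or if a joint passes its speed limit or range.

## Working session

There is one attempt and no reset: what is moved stays moved. The work goes in short steps, Python scripts to look and compute and a tool call to move; the robot and the scene stay as the last step left them, time stands still between calls to the robot, and variables do not carry over. Pictures are saved under pics/ and viewed, at most 10 in all, crops included, and the job is handed in when it is done.

Besides the shell and the picture viewer there is one more tool, called after "Request:" as name([rows], argument=value, ...), one row to a line, values as JSON. step_arm: Moves the arm, as the interface text tells. Its arguments: {"type":"object","properties":{"plan":{"type":"array","items":{"type":"array"}},"claw":{"type":"number"},"force":{"type":"number"}},"required":["plan"]}

```bash
mkdir -p pics
cat > h.py <<'E'
import numpy as np, cv2
from station import manip
def grab(n,f):
    d=manip.grab_frame(n); cv2.imwrite('pics/'+f,d['frame']); np.savez('pics/'+f[:-4]+'.npz',**d); return d
def ray(d,u,v):
    R=np.array(d['R']);t=np.array(d['t']); c=-R.T@t
    r=R.T@np.array([(u-d['cx'])/d['fx'],(v-d['cy'])/d['fy'],1]); return c,r/np.linalg.norm(r)
def onz(d,u,v,z):
    c,r=ray(d,u,v); return c+r*(z-c[2])/r[2]
def proj(d,X):
    p=np.array(d['R'])@np.array(X)+np.array(d['t']); return np.array([d['fx']*p[0]/p[2]+d['cx'],d['fy']*p[1]/p[2]+d['cy']])
def tri(d1,p1,d2,p2):
    c1,r1=ray(d1,*p1);c2,r2=ray(d2,*p2)
    s=np.linalg.lstsq(np.c_[r1,-r2],c2-c1,rcond=None)[0]
    a=c1+s[0]*r1;b=c2+s[1]*r2; return (a+b)/2,np.linalg.norm(a-b)
def load(f): return dict(np.load('pics/'+f+'.npz'))
E
python3 - <<'E'
from h import *
a=grab('scene','s1.png')
b=grab('top','t1.png')
for d in(a,b):print(-np.array(d['R']).T@d['t'],np.round(d['R'],2).tolist(),d['fx'])
o=manip.get_obs();print(o['position'],np.round(o['ee_rot'],3).tolist(),o['wrist_force'],o['time_s'])
E
```

```text
[1.05177991 0.11727781 0.88665824] [[-0.39, 0.92, 0.01], [0.75, 0.32, -0.58], [-0.53, -0.22, -0.82]] 394.2134041261999
[ 0.38867898 -0.08794     1.03945401] [[0.02, -1.0, 0.01], [-0.98, -0.02, -0.18], [0.18, -0.0, -0.98]] 396.80271809211087
[ 0.14658495 -0.52960359  0.21791017] [[0.964, 0.267, -0.0], [0.267, -0.964, 0.002], [0.0, -0.002, -1.0]] [0.25872443 0.11177579 0.1156209 ] 0.1
```

View pics/s1.png

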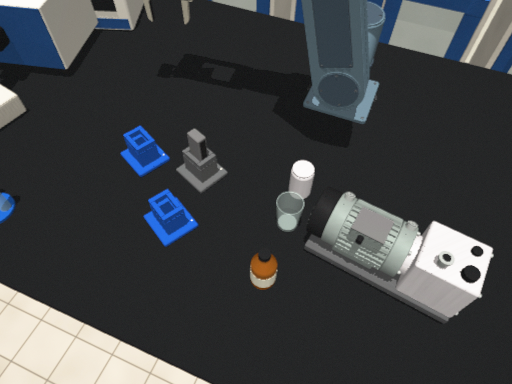

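View pics/t1.png

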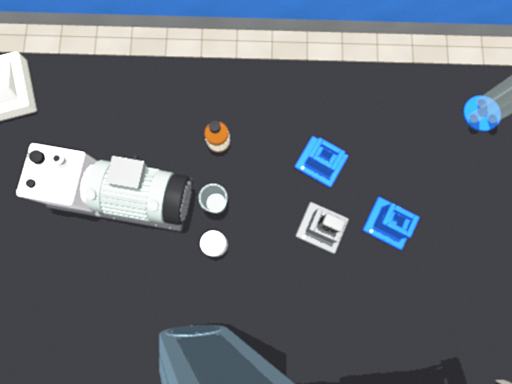

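The scene view shows the grey dock with checker at about (200,160), blue decoys at (145,150) and (170,215), tin (302,178), beaker (290,210), bottle (263,270) and the pump with its oil case at right (450,265). The top view shows the dock at (323,228), the pump at (110,190) with its oil case to the left (+y), and the tin (213,243), beaker (213,198) and bottle (217,137). Next I'll enlarge crops.

Run:
```python
from h import *
s=cv2.imread('pics/s1.png');t=cv2.imread('pics/t1.png')
def c(i,x,y,w,h,k): return cv2.resize(i[y:y+h,x:x+w],None,fx=k,fy=k,interpolation=cv2.INTER_CUBIC)
A=c(t,15,135,190,100,4);B=c(t,290,195,65,60,6)
cv2.imwrite('pics/c1.png',c(t,15,135,190,110,4))
a=c(s,300,180,200,140,4)
cv2.imwrite('pics/c2.png',a)
b=np.zeros((400,800,3),np.uint8)
b[:400,:400]=cv2.resize(c(t,290,195,66,66,6),(400,400)); b[:,400:]=cv2.resize(c(s,170,120,66,80,6)[:],(330,400)) if 0 else cv2.resize(s[120:200,165:245],(400,400),interpolation=cv2.INTER_CUBIC)
cv2.imwrite('pics/c3.png',b)
```

```text
(no output)
```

View pics/c1.png

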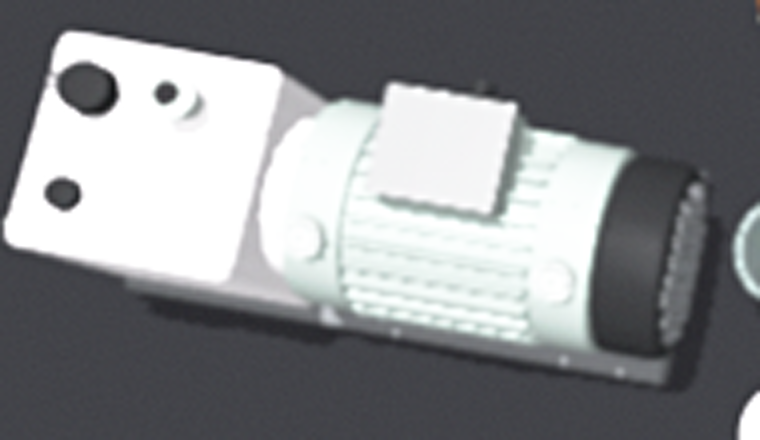

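View pics/c3.png

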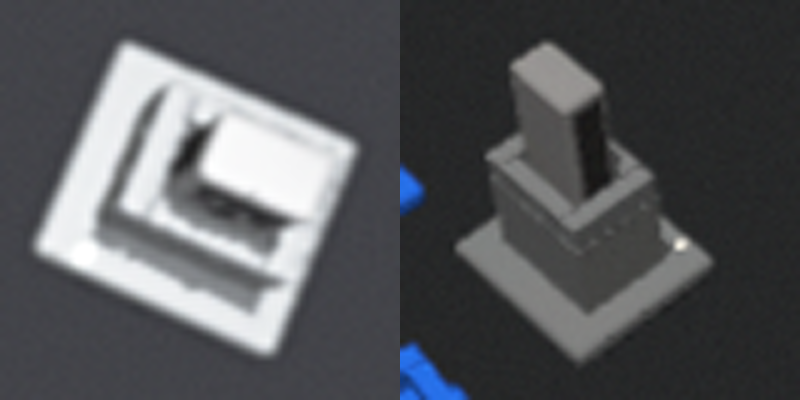

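Run:
```python
from h import *
t=load('t1');s=load('s1')
k=400/66
C=[onz(t,290+x/k,195+y/k,.010) for x,y in[(125,40),(358,148),(272,357),(35,247)]]
C=np.array(C);print(C.round(3),[np.linalg.norm(C[i]-C[(i+1)%4]).round(4) for i in range(4)],C.mean(0))
e=(C[1]+C[2]-C[0]-C[3])[:2];print('yaw long',np.degrees(np.arctan2(e[1],e[0])))
T=np.array([onz(t,290+x/k,195+y/k,.157) for x,y in[(215,112),(338,158),(308,220),(198,172)]])
print(T.round(3),[np.linalg.norm(T[i]-T[(i+1)%4]).round(4) for i in range(4)],T.mean(0))
Ts=[onz(s,165+x/5,120+y/5,.157) for x,y in[(547-400,40),(604-400,82),(567-400,110),(510-400,65)]]
print(np.round(Ts,3),np.mean(Ts,0))
# dock base in scene
Cs=[onz(s,165+x/5,120+y/5,.010) for x,y in[(713-400,262),(580-400,363),(457-400,247)]];print(np.round(Cs,3))
d=onz(t,91.7,195,.16);f=onz(t,154.2,205.8,.16)
y=(d-f);print('pads',d,f,np.linalg.norm(y),np.degrees(np.arctan2(y[1],y[0])))
print('proj in scene',proj(s,d),proj(s,f))
for n,u,v,z in[('tin',213,243,.1),('beaker',213,193,.095),('bottle',215,128,.135)]: print(n,onz(t,u,v,z))
from station import manip;print(manip.get_obs()['joints'])
```

```text
[[ 0.541 -0.248  0.01 ]
 [ 0.496 -0.348  0.01 ]
 [ 0.407 -0.309  0.01 ]
 [ 0.451 -0.209  0.01 ]] [np.float64(0.1095), np.float64(0.0973), np.float64(0.1097), np.float64(0.098)] [ 0.47375155 -0.27831695  0.01      ]
yaw long -113.8279624099758
[[ 0.493 -0.258  0.157]
 [ 0.477 -0.303  0.157]
 [ 0.454 -0.292  0.157]
 [ 0.471 -0.251  0.157]] [np.float64(0.0479), np.float64(0.0257), np.float64(0.0435), np.float64(0.0232)] [ 0.47377242 -0.27601389  0.157     ]
[[ 0.455 -0.291  0.157]
 [ 0.47  -0.251  0.157]
 [ 0.494 -0.259  0.157]
 [ 0.478 -0.3    0.157]] [ 0.47431841 -0.27515905  0.157     ]
[[ 0.451 -0.207  0.01 ]
 [ 0.542 -0.244  0.01 ]
 [ 0.498 -0.344  0.01 ]]
pads [0.52214996 0.26580187 0.16      ] [0.50108623 0.12475747 0.16      ] 0.14260856346871661 81.50615847299034
proj in scene [410.51326768 222.61936507] [348.95343581 193.83598214]
tin [ 0.42416112 -0.00404683  0.1       ]
beaker [0.54374703 0.00111951 0.095     ]
bottle [ 0.69390762 -0.00121307  0.135     ]
[-8.61609983e+01  1.48553672e+01  8.80030955e+01 -4.12046105e-04
  7.72356192e+01 -1.16213778e+01]
```

View pics/c2.png

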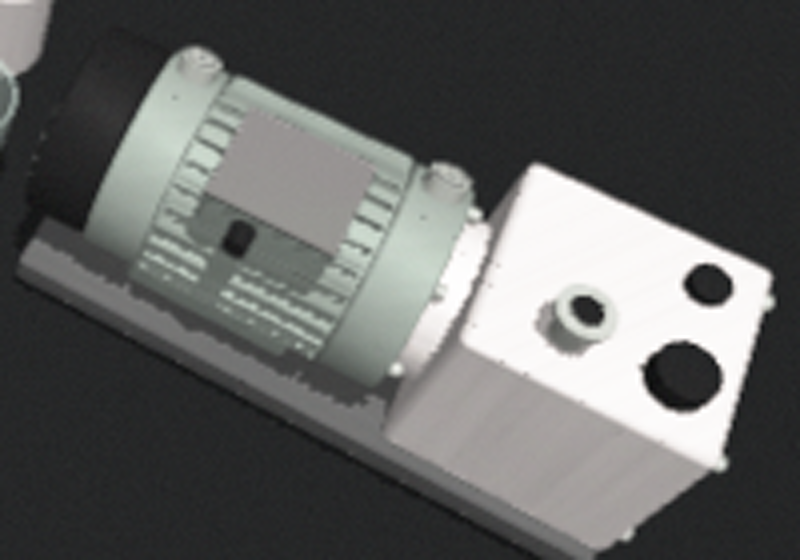

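Measurements agree: checker axis ≈ (0.474, −0.2755), long axis at −113.8°. Drive pad is (412,225) in scene and (92,195) in top, ≈ (0.522, 0.266, 0.16), with the pump y axis at 81.5°.

The moves can't tilt the tool. So I will swivel the checker 25° in the grip, about the closing axis, against the dock pocket wall. First, the approach.

Request:
step_arm([
  [[46,-19,0],0],
  [[46,-19,0],0],
  [[46,-19,0],0],
  [[46,-19,0],0],
  [[46,-19,0],0],
], claw=1)

```text
time_s: 0.6
position: [0.3441, -0.3756, 0.2184]
ee_rot: [[0.964, 0.266, -0.0], [0.266, -0.964, 0.0], [-0.0, -0.0, -1.0]]
wrist_force: [0.5, -1.5, 0.4]
width: 1.002
finger_force: 0.0
```

Request:
step_arm([
  [[46,-19,0],0],
  [[46,-19,0],0],
  [[46,-19,0],0],
  [[15,-6,0],0],
  [[0,0,0],8],
])

```text
time_s: 1.1
position: [0.4752, -0.2736, 0.2181]
ee_rot: [[0.991, 0.132, -0.001], [0.132, -0.991, 0.001], [-0.0, -0.001, -1.0]]
wrist_force: [-0.2, -0.7, 1.2]
width: 1.003
finger_force: 0.0
```

Request:
step_arm([
  [[0,0,0],8],
  [[0,0,0],8],
  [[0,0,0],8],
  [[0,0,0],7.3],
  [[0,0,0],0],
])

```text
time_s: 1.6
position: [0.473, -0.2761, 0.2183]
ee_rot: [[0.914, -0.406, -0.001], [-0.406, -0.914, 0.0], [-0.001, 0.0, -1.0]]
wrist_force: [-0.3, 0.3, 0.4]
width: 1.002
finger_force: 0.0
```

Run:
```python
from h import *
d=grab('wrist','w1.png')
o=manip.get_obs();p=np.array(o['position']);R=np.array(o['ee_rot']);print(o['time_s'],p,R.round(3).tolist(),o['joints'])
print(np.degrees(np.arctan2(R[1,1],R[0,1])))
print((R.T@(np.array([.474,-.2755,.116])-p)*1000).round(1), proj(d,[.474,-.2755,.157]))
for z in (.157,): 
  a=np.radians(66.2);e=np.array([np.cos(a),np.sin(a),0]);f=np.array([e[1],-e[0],0])
  print([proj(d,np.array([.474,-.2755,.157])+i*.023*e+j*.014*f).round(0) for i,j in((1,1),(1,-1),(-1,-1),(-1,1))])
```

```text
1.65 [ 0.47307851 -0.27607671  0.21833359] [[0.916, -0.402, -0.001], [-0.402, -0.916, 0.0], [-0.001, 0.0, -1.0]] [-4.19263900e+01  1.46283905e+01  8.82464609e+01 -1.64606209e-02
  7.71721284e+01  7.17917294e+01]
-113.71445794938276
[  0.7  -0.9 102.3] [258.55315816 205.44610872]
[array([230., 189.]), array([231., 221.]), array([286., 221.]), array([287., 189.])]
```

View pics/w1.png

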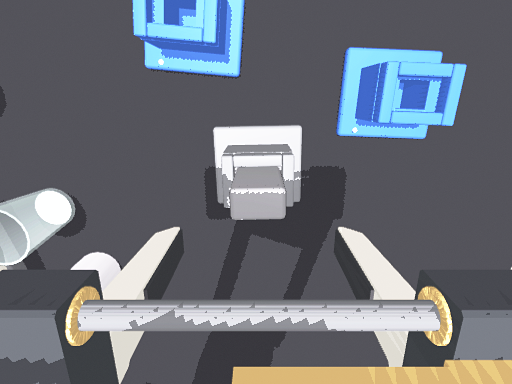

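The wrist view shows the checker top at about (231–286, 190–219), right where predicted and well aligned. Down and grip.

Request:
step_arm([
  [[0.7,-0.9,40],0],
  [[0,0,40],0],
  [[0,0,22],0],
  [[0,0,0],0],
  [[0,0,0],0],
])

```text
time_s: 2.15
position: [0.4747, -0.2755, 0.117]
ee_rot: [[0.915, -0.403, -0.0], [-0.403, -0.915, 0.0], [-0.0, -0.0, -1.0]]
wrist_force: [0.5, -0.9, 0.5]
width: 1.001
finger_force: 0.0
```

Request:
step_arm([
  [[0,0,0],0],
  [[0,0,0],0],
  [[0,0,0],0],
  [[0,0,0],0],
  [[0,0,0],0],
], claw=0, force=20)

```text
time_s: 2.65
position: [0.4748, -0.2753, 0.117]
ee_rot: [[0.915, -0.404, 0.001], [-0.404, -0.915, -0.0], [0.001, 0.0, -1.0]]
wrist_force: [-0.7, -0.7, 0.2]
width: 0.617
finger_force: 0.0
```

Request:
step_arm([
  [[0,0,0],0],
  [[0,0,0],0],
  [[0,0,0],0],
  [[0,0,0],0],
])

```text
time_s: 3.05
position: [0.4746, -0.2753, 0.1167]
ee_rot: [[0.915, -0.404, 0.0], [-0.404, -0.915, -0.0], [0.0, 0.0, -1.0]]
wrist_force: [-1.1, -1.2, 0.8]
width: 0.498
finger_force: 19.9
```

Request:
step_arm([
  [[0,0,-10],0],
  [[0,0,-16],0],
  [[0,0,-16],0],
  [[0,0,0],0],
  [[0,0,0],0],
])

```text
time_s: 3.55
position: [0.4746, -0.2751, 0.1587]
ee_rot: [[0.915, -0.404, 0.0], [-0.404, -0.915, -0.0], [0.0, -0.0, -1.0]]
wrist_force: [0.2, 0.6, -3.5]
width: 0.495
finger_force: 19.9
```

Request:
step_arm([
  [[-5,0,0],0],
  [[-5,0,0],0],
  [[-5,0,0],0],
  [[-5,0,0],0],
  [[-5,0,0],0],
])

```text
time_s: 4.05
position: [0.4517, -0.2651, 0.1586]
ee_rot: [[0.915, -0.404, 0.001], [-0.404, -0.915, -0.0], [0.001, 0.0, -1.0]]
wrist_force: [4.0, -2.4, -4.2]
width: 0.494
finger_force: 20.0
```

Run:
```python
from h import *
d=grab('scene','s2.png');w=grab('wrist','w2.png')
o=manip.get_obs();print(o['position'],o['wrist_force'],o['wrist_torque'],o['finger_force'],o['width'])
a=cv2.resize(d['frame'][70:220,130:330],None,fx=3,fy=3,interpolation=cv2.INTER_CUBIC)[:384]
b=w['frame'][:384,80:]
b=cv2.resize(w['frame'][50:350,120:380],(390,450))
cv2.imwrite('pics/m1.png',np.hstack([cv2.resize(d['frame'][100:220,150:258],(405,450),interpolation=cv2.INTER_CUBIC),b]))
```

```text
[ 0.45114113 -0.26476549  0.15871298] [ 2.38712175 -1.85790456 -3.58365307] [-0.20255507 -0.50337383  0.00100929] 19.999708235263824 0.495772302795932
```

View pics/m1.png

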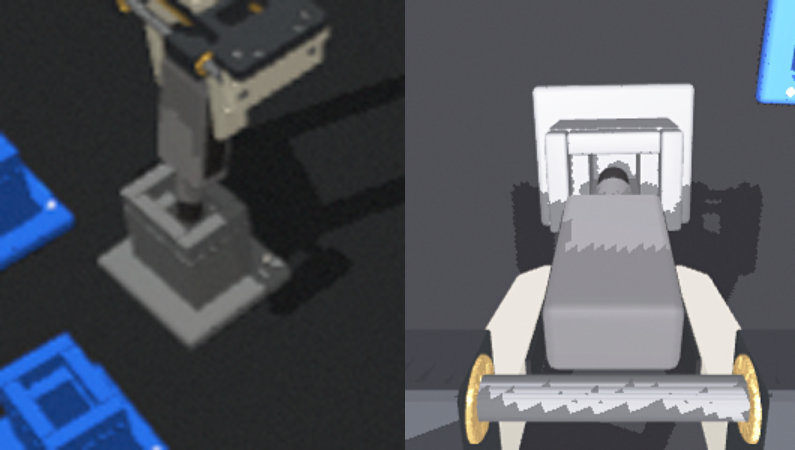

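The left panel (scene) shows the checker tilting in the grip with its sleeve on the pocket wall, and the right panel (wrist) shows its body leaning with the nose at (612,180). Contact force is only 3–4 N, so I'll continue to about 25°.

Request:
step_arm([
  [[-5,0,0],0],
  [[-5,0,0],0],
  [[-5,0,0],0],
  [[-5,0,0],0],
  [[-3.5,0,0],0],
])

```text
time_s: 4.65
position: [0.4299, -0.2553, 0.1587]
ee_rot: [[0.915, -0.404, 0.0], [-0.404, -0.915, 0.0], [0.0, -0.0, -1.0]]
wrist_force: [3.7, -1.3, -3.5]
width: 0.492
finger_force: 20.0
```

Request:
step_arm([
  [[0,0,0],0],
  [[-4,0,-10],0],
  [[-10,0,-22],0],
  [[-10,0,-22],0],
  [[0,0,0],0],
], force=45)

```text
time_s: 5.15
position: [0.4077, -0.2458, 0.2147]
ee_rot: [[0.915, -0.404, 0.001], [-0.404, -0.915, -0.002], [0.001, 0.001, -1.0]]
wrist_force: [-0.1, 0.2, -1.8]
width: 0.493
finger_force: 45.0
```

Run:
```python
from h import *
d=grab('scene','s3.png');w=grab('wrist','w3.png');t=grab('top','t3.png')
o=manip.get_obs();print(o['position'],o['wrist_force'],o['wrist_torque'],o['finger_force'],o['width'])
p=np.array(o['position']);R=np.array(o['ee_rot']);G=p-.019*R[:,2]
# predicted outline points for tilts
for a in (18,22,25,28):
    a=np.radians(a); ax=-(np.sin(a)*R[:,0]+np.cos(a)*R[:,2])   # checker +z (up axis)
    O=G-.110*ax; tip=O-.008*ax
    print(np.degrees(a).round(),'tip w,s,t',*[proj(q,tip).round(1) for q in(w,d,t)],'sleeve end',*[proj(q,O).round(1) for q in(w,d,t)])
tp=proj(d,tip).astype(int)
x,y=tp-[60,70]
A=cv2.resize(d['frame'][y:y+120,x:x+110],(412,450),interpolation=cv2.INTER_CUBIC)
u,v=proj(w,tip).astype(int)-[65,40]
B=cv2.resize(w['frame'][max(v,0):max(v,0)+150,u:u+129],(387,450),interpolation=cv2.INTER_CUBIC)
cv2.imwrite('pics/m2.png',np.hstack([A,B]));print('crop',x,y,412/110,u,max(v,0),3)
```

```text
[ 0.40769833 -0.24532133  0.2115394 ] [ 0.50995222  0.4273418  -2.63714991] [0.06019072 0.05389232 0.00410844] 44.99930262565613 0.49044386327212924
18.0 tip w,s,t [259.1 154.7] [209.1 138.1] [323.4 237.9] sleeve end [259.2 159.2] [209.6 135.6] [323.6 238.7]
22.0 tip w,s,t [259.1 146.5] [206.7 138.9] [324.9 234.8] sleeve end [259.2 151.4] [207.3 136.3] [325.  235.8]
25.0 tip w,s,t [259.2 140.3] [204.9 139.3] [326.1 232.5] sleeve end [259.2 145.5] [205.7 136.7] [326.1 233.6]
28.0 tip w,s,t [259.2 134.1] [203.2 139.7] [327.3 230.2] sleeve end [259.2 139.7] [204.  137.1] [327.2 231.5]
crop 143 69 3.7454545454545456 194 94 3
```

View pics/m2.png

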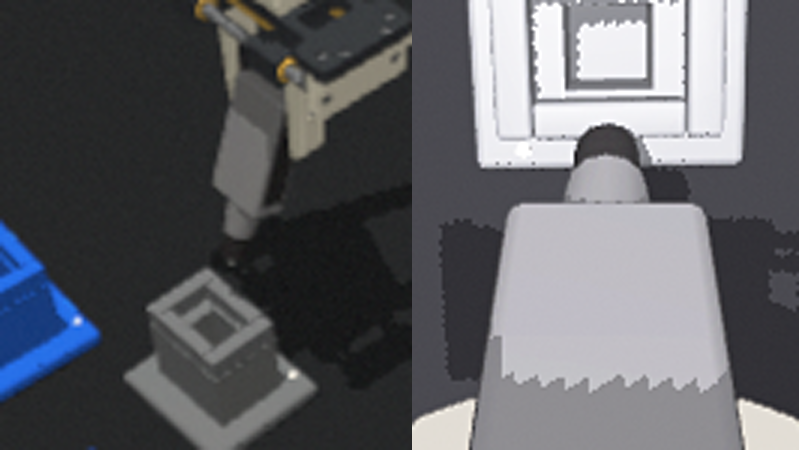

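Run:
```python
from h import *
w=load('w3');d=load('s3');o=manip.get_obs();p=np.array(o['position']);R=np.array(o['ee_rot']);G=p-.019*R[:,2]
print(p, 'cam tool frame',R.T@(-np.array(w['R']).T@w['t']-p))
for a in range(18,33,2):
    a=np.radians(a); ax=-(np.sin(a)*R[:,0]+np.cos(a)*R[:,2]); f=np.cos(a)*R[:,0]-np.sin(a)*R[:,2]
    print(np.degrees(a).round(),[proj(w,G+(z-.110)*ax+r*f)[1].round(1) for z,r in((.045,.014),(.046,.0115),(.022,.009),(0,.009))], [ (proj(d,G+(z-.110)*ax)).round(1) for z in (0,)])
```

```text
[ 0.40769833 -0.24532133  0.2115394 ] cam tool frame [ 0.08393002 -0.00116316 -0.1679372 ]
18.0 [np.float64(172.9), np.float64(176.6), np.float64(162.9), np.float64(149.8)] [array([209.6, 135.6])]
20.0 [np.float64(170.6), np.float64(174.3), np.float64(159.6), np.float64(145.9)] [array([208.4, 136. ])]
22.0 [np.float64(168.3), np.float64(172.0), np.float64(156.5), np.float64(142.0)] [array([207.3, 136.3])]
24.0 [np.float64(166.0), np.float64(169.8), np.float64(153.3), np.float64(138.1)] [array([206.2, 136.6])]
26.0 [np.float64(163.8), np.float64(167.6), np.float64(150.2), np.float64(134.2)] [array([205.1, 136.9])]
28.0 [np.float64(161.7), np.float64(165.4), np.float64(147.1), np.float64(130.4)] [array([204. , 137.1])]
30.0 [np.float64(159.6), np.float64(163.3), np.float64(144.0), np.float64(126.5)] [array([203. , 137.2])]
32.0 [np.float64(157.5), np.float64(161.3), np.float64(141.0), np.float64(122.7)] [array([201.9, 137.3])]
```

Tilt reads ≈ 26° (body edge at row 162, sleeve end at row 135 in the wrist frame). Now lift, turn −15.3° so the tool y axis lies along the pump shaft, and cross high over the bench.

Request:
step_arm([
  [[0,0,-30],-3],
  [[0,0,-45],-4],
  [[0,0,-40],-4],
  [[0,0,-20],-4.3],
  [[0,0,0],0],
])

```text
time_s: 5.8
position: [0.4093, -0.2467, 0.3492]
ee_rot: [[0.989, -0.148, 0.002], [-0.148, -0.989, -0.002], [0.003, 0.002, -1.0]]
wrist_force: [0.2, 0.0, -2.9]
width: 0.489
finger_force: 45.0
```

Request:
step_arm([
  [[-2,-25,0],0],
  [[-3,-40,0],0],
  [[-3.3,-47.5,0],0],
  [[-3.3,-47.5,0],0],
  [[-3.3,-47.5,0],0],
])

```text
time_s: 6.3
position: [0.4234, -0.0366, 0.3446]
ee_rot: [[0.988, -0.152, -0.005], [-0.152, -0.988, 0.002], [-0.005, -0.001, -1.0]]
wrist_force: [1.1, -1.1, -1.8]
width: 0.49
finger_force: 45.0
```

Request:
step_arm([
  [[-3.3,-47.5,0],0],
  [[-3.3,-47.5,0],0],
  [[-3.3,-47.5,0],0],
  [[-3.3,-47.5,0],0],
  [[-3.3,-47.5,0],0],
])

```text
time_s: 6.8
position: [0.4423, 0.2007, 0.3445]
ee_rot: [[0.989, -0.151, -0.005], [-0.151, -0.989, -0.001], [-0.005, 0.002, -1.0]]
wrist_force: [0.3, -0.1, -2.2]
width: 0.49
finger_force: 45.0
```

Request:
step_arm([
  [[-3,-40,0],0],
  [[-2,-25,0],0],
  [[0,-10,20],0],
  [[0,0,20],0],
  [[0,0,0],0],
])

```text
time_s: 7.3
position: [0.4469, 0.2734, 0.3016]
ee_rot: [[0.989, -0.149, -0.011], [-0.149, -0.989, -0.004], [-0.01, 0.005, -1.0]]
wrist_force: [-0.5, -0.5, -3.1]
width: 0.493
finger_force: 45.0
```

Run:
```python
from h import *
t=load('t1');s=load('s1')
print(tri(t,(91.7,195),s,(412,225.5)),tri(t,(154.2,205.8),s,(300+201/4,180+60/4)))
w=grab('wrist','w4.png');grab('scene','s4.png')
o=manip.get_obs();p=np.array(o['position']);R=np.array(o['ee_rot']);print(o['time_s'],p,R.round(3).tolist(),o['wrist_force'],o['wrist_torque'])
print('pad in wrist',proj(w,[.522,.266,.16]))
```

```text
(array([0.52312093, 0.27029732, 0.15228904]), np.float64(0.0026420975543345526)) (array([0.50118342, 0.12695433, 0.15680113]), np.float64(0.002854103269008498))
7.4 [0.4487896  0.27342173 0.30565079] [[0.989, -0.15, -0.004], [-0.15, -0.989, -0.002], [-0.004, 0.002, -1.0]] [ 0.53265458 -0.45154158 -1.93695972] [0.01663881 0.03735848 0.02177365]
pad in wrist [254.69511102 105.60347093]
```

View pics/w4.png

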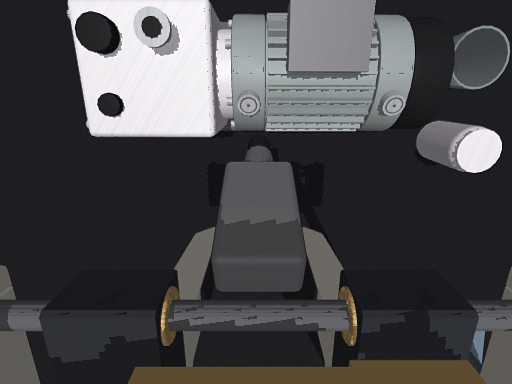

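The wrist view shows the drive pad with ring and dot near (249,105), next to the white oil case, and the fan pad at (394,105). Both are in the same row, so the tool is aligned with the shaft. Now refine the pad dot numerically.

Run:
```python
from h import *
w=load('w4');t=load('t1');s=load('s1')
g=cv2.cvtColor(w['frame'],cv2.COLOR_BGR2GRAY)
print(g[92:119:1,236:263:1])
o=manip.get_obs();p=np.array(o['position']);R=np.array(o['ee_rot'])
for u,v in((249,105),(394,105)): print(onz(w,u,v,.160))
print('tri w-top',tri(w,(249,105),t,(91.7,195)),'w-scene',tri(w,(249,105),s,(412,225.5)))
print(w['fx'],-np.array(w['R']).T@w['t'])
```

```text
[[150 149 149 150 149 137 132 135 140 139 136 138 142 143 140 139 138 136
  130 131 152 153 153 153 153 153 153]
 [150 150 149 149 131 129 133 136 140 138 136 139 143 142 140 138 138 137
  132 124 128 153 153 152 152 152 152]
 [147 150 148 138 120 129 132 135 142 139 139 148 151 151 143 141 139 136
  131 124 123 132 151 152 152 152 151]
 [146 147 144 121 121 130 136 142 161 163 166 167 172 174 171 165 149 141
  133 122 121 112 125 151 150 149 148]
 [146 147 132 114 123 137 157 172 176 167 162 162 166 167 167 170 175 176
  155 128 122 111 103 150 150 149 149]
 [147 145 112 120 143 167 174 166 166 135 115  97  98 100 118 142 170 174
  175 161 139 110 101 130 150 150 148]
 [146 145 113 138 173 175 165 104  73  87  97 113 114 114  94  89 102 147
  171 174 175 118  98 118 149 149 149]
 [144 140 109 163 171 167 116  85 122 137 170 171 173 177 174 152 111  84
  117 169 176 160 102 115 147 147 145]
 [141 124 133 175 169 109  86 137 177 169 165 166 169 173 171 174 175 132
   85 125 178 173 139  99 147 145 145]
 [140 130 166 173 165  77 127 174 172 168 163 164 168 172 169 172 174 176
  130  85
[... 1555 characters left out ...]
2 115  89  72 122
  122 124 123 124 123 125 125 124 125]
 [117 117 116 117 118 118 118 120 119 120 120 120 120 116  67  79  83 123
  120 120 121 121 121 121 123 123 122]
 [115 115 115 116 117 116 118 117 117 117 117 117 117 117  81 120 120 119
  119 119 120 120 120 121 120 121 123]
 [114 114 113 114 115 115 116 115 116 115 115 113 116 117 117 118 116 116
  117 116 116 117 116 118 118 117 118]]
[0.5234062  0.27147269 0.16      ]
[0.50196712 0.12952114 0.16      ]
tri w-top (array([0.52361575, 0.27157407, 0.14639996]), np.float64(0.0013389772463212018)) w-scene (array([0.52317589, 0.27154881, 0.15314195]), np.float64(0.00025287384377024777))
298.5377154895076 [0.53227878 0.26259457 0.46676511]
```

Request:
step_arm([
  [[-5,-10.3,0],0],
  [[6,0,13],0],
  [[7,0,15],0],
  [[6,0,12.8],0],
  [[0,0,0],0],
])

```text
time_s: 7.9
position: [0.4647, 0.2812, 0.2644]
ee_rot: [[0.989, -0.149, -0.003], [-0.149, -0.989, -0.001], [-0.003, 0.002, -1.0]]
wrist_force: [0.6, -0.2, -3.2]
width: 0.494
finger_force: 45.0
```

Run:
```python
from h import *
w=grab('wrist','w5.png');t=grab('top','t5.png');s=grab('scene','s5.png')
o=manip.get_obs();p=np.array(o['position']);R=np.array(o['ee_rot']);G=p-.019*R[:,2]
print(p,o['wrist_force'],o['wrist_torque'])
P=np.array([.5234,.2725,.16]);print('pad',[proj(q,P).round(1) for q in(w,t,s)])
for a in(24,26,28):
    a=np.radians(a);dn=np.sin(a)*R[:,0]+np.cos(a)*R[:,2]
    print([proj(q,G+L*dn).round(1) for q in(w,t,s) for L in(.118,.11,.065)],(R.T@(P-G-.118*dn)*1000).round(1))
k=3
a=cv2.resize(w['frame'][60:210,190:320],None,fx=k,fy=k,interpolation=cv2.INTER_CUBIC)
x,y=proj(s,P).astype(int)-[55,62]
b=cv2.resize(s['frame'][y:y+110,x:x+100],(400,450),interpolation=cv2.INTER_CUBIC);print(x,y)
cv2.imwrite('pics/m3.png',np.hstack([a,b]))
```

```text
[0.46515374 0.28182095 0.2671735 ] [-0.78657772 -0.03122226 -1.36471295] [ 0.06977362  0.0365969  -0.00339979]
pad [array([259.1, 126.7]), array([ 88.8, 194.4]), array([413.6, 224.2])]
[array([258.5, 142.1]), array([258.5, 147.4]), array([258.7, 182.6]), array([ 84. , 197.9]), array([ 82.2, 198.8]), array([ 71.8, 204.5]), array([418.5, 216. ]), array([420.2, 213.1]), array([430.1, 195.9])] [11.   0.6 18.4]
[array([258.5, 137.9]), array([258.5, 143.5]), array([258.7, 180.2]), array([ 84. , 196.1]), array([ 82.3, 197.1]), array([ 71.8, 203.5]), array([418.2, 216.9]), array([419.9, 213.9]), array([430. , 196.4])] [ 7.2  0.6 20.1]
[array([258.5, 133.7]), array([258.5, 139.5]), array([258.7, 177.8]), array([ 84.1, 194.3]), array([ 82.4, 195.5]), array([ 71.9, 202.4]), array([418. , 217.7]), array([419.7, 214.6]), array([429.9, 196.8])] [ 3.6  0.6 22. ]
358 162
```

View pics/m3.png

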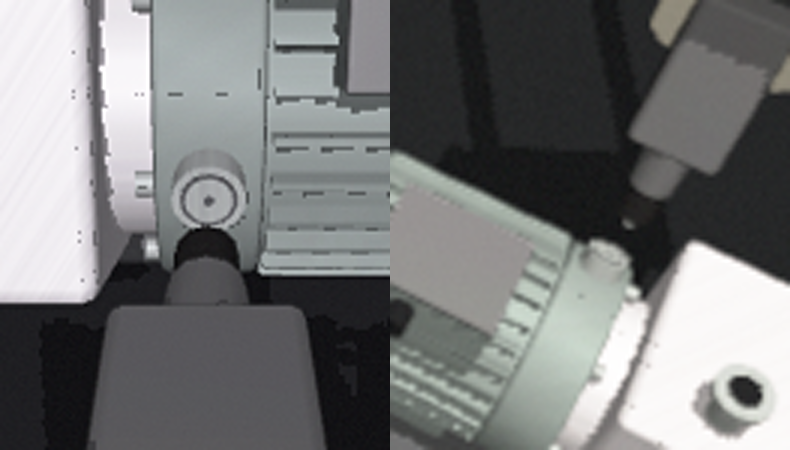

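The left panel (wrist) shows the pad dot at (259.3,126.7), exactly as predicted, with the sleeve end just behind it in the same column. The right panel (scene) shows the tip about 20 mm off the pad at (417.5,216.8). Now close in along the pad axis and feel for contact.

Request:
step_arm([
  [[-1,0.6,0],0],
  [[2.5,0,5.4],0],
  [[2.5,0,5.4],0],
  [[1.8,0,3.8],0],
  [[0,0,0],0],
])

```text
time_s: 8.55
position: [0.4704, 0.2802, 0.2513]
ee_rot: [[0.989, -0.149, -0.001], [-0.149, -0.989, -0.001], [-0.001, 0.001, -1.0]]
wrist_force: [0.6, 0.8, -2.4]
width: 0.492
finger_force: 45.0
```

```bash
cat >> h.py <<'E'
def feel(n=5):
    F=[];p=[]
    for i in range(n):
        w=manip.grab_frame('wrist');o=manip.get_obs();F.append(o['wrist_force']);p.append(o['position'])
    R=np.array(o['ee_rot']);print(o['time_s'],'F',np.mean(F,0).round(2),'sd',np.std(F,0).round(2),'p',np.mean(p,0).round(4),'tool F',(R.T@np.mean(F,0)).round(2),o['finger_force'],o['width'])
    return w,np.mean(p,0),R
E
python3 - <<'E'
from h import *
w,p,R=feel(6)
P=np.array([.5234,.2725,.16]);G=p-.019*R[:,2];print('pad',proj(w,P))
for a in (24,25.5,27):
    a=np.radians(a);dn=np.sin(a)*R[:,0]+np.cos(a)*R[:,2];f=np.cos(a)*R[:,0]-np.sin(a)*R[:,2]
    print((R.T@(P-G-.118*dn)*1000).round(1),proj(w,G+.11*dn+.009*f))
g=cv2.cvtColor(w['frame'],cv2.COLOR_BGR2GRAY); print(g[112:165,259])
cv2.imwrite('pics/w6.png',w['frame'])
E
```

```text
8.85 F [-0.06  0.19 -2.22] sd [0.73 0.61 0.33] p [0.4706 0.2804 0.2522] tool F [-0.09 -0.18  2.22] 44.99940633773804 0.4904537608440347
pad [259.65358285 135.54978487]
[ 5.4 -0.   3.4] [259.7730743  138.18735128]
[ 2.6 -0.   4.7] [259.7861791  135.26575157]
[-0.2 -0.   6.1] [259.79985595 132.34982691]
[158 157 156 155 154 149 136 137 139 138 139 140 161 167 161  80 127 168
 166 165 166 162 119  32  23  27  27  25  26  27  27  24  26  48  87  84
  83  83  84  83  83  85  83  84  83  83  84  83  82  74  89  88  87]
```

Request:
step_arm([
  [[0.9,0,1.8],0],
  [[0.9,0,1.8],0],
  [[0.4,0,0.9],0],
  [[0.4,0,0.9],0],
  [[0,0,0],0],
])

```text
time_s: 9.35
position: [0.4732, 0.2801, 0.247]
ee_rot: [[0.989, -0.148, 0.0], [-0.148, -0.989, 0.0], [0.0, -0.0, -1.0]]
wrist_force: [-0.7, 0.4, 0.6]
width: 0.492
finger_force: 45.0
```

```bash
python3 -c "
from h import *
feel(8)"
```

```text
9.75 F [-1.2   0.51  0.96] sd [0.44 0.58 0.45] p [0.4732 0.2801 0.247 ] tool F [-1.27 -0.32 -0.96] 45.000590085983276 0.49551821863019624
```

Request:
step_arm([
  [[0.5,0,1.1],0],
  [[0.5,0,1.1],0],
  [[0,0,0],0],
])

```text
time_s: 10.05
position: [0.4742, 0.28, 0.2446]
ee_rot: [[0.989, -0.148, -0.0], [-0.148, -0.989, 0.0], [-0.0, -0.0, -1.0]]
wrist_force: [-1.5, 1.3, 2.3]
width: 0.49
finger_force: 45.0
```

Run:
```python
from h import *
w,p,R=feel(12)
cv2.imwrite('pics/w7.png',w['frame'])
g=cv2.cvtColor(w['frame'],cv2.COLOR_BGR2GRAY); print(g[112:165,259]);
for v in (128,130,132,134,136,138,141): print(v,g[v,240:280])
P=np.array([.5234,.2725,.16]);G=p-.019*R[:,2];print('pad',proj(w,P))
for a in (24,25.5,27):
    a=np.radians(a);dn=np.sin(a)*R[:,0]+np.cos(a)*R[:,2];f=np.cos(a)*R[:,0]-np.sin(a)*R[:,2]
    print((R.T@(P-G-.112*dn)*1000).round(1),proj(w,G+.11*dn+.009*f))
```

```text
10.65 F [-1.58  1.13  2.02] sd [0.73 0.37 0.67] p [0.4741 0.2799 0.2447] tool F [-1.73 -0.88 -2.02] 45.00102639198303 0.4946477321345289
[164 162 160 160 158 157 157 155 154 154 145 136 138 140 138 138 137 155
 168 161  97 110 167  90  19  25  27  28  27  29  27  27  26  50  86  84
  83  83  83  83  84  83  84  82  85  83  83  84  82  74  86  88  88]
128 [129 130 144 145 146 146 147 148 146 119 118 124 131 133 135 139 137 136
 138 137 143 144 140 138 137 137 135 131 125 123 113 125 152 150 150 149
 149 148 144  96]
130 [102 128 143 144 145 146 146 145 111 114 120 125 133 137 155 159 171 164
 164 168 172 174 171 171 165 165 148 134 125 121 117 105 122 150 149 148
 148 147 144  93]
132 [156 115 142 143 144 144 144 125 106 115 124 155 173 170 166 168 136 113
 116  97 101  97  95 143 140 170 177 173 170 140 119 104  95 150 147 147
 146 145 141  91]
134 [170 112 141 142 142 143 143 113 111 151 171 172 168 117  82  98 140 140
 168 167 174 180 170 155 114  84  76 147 167 175 174 142  95 142 145 144
 144 143 139  87]
136 [146 108 139 140 141 140 138 107 164 174 164 111  78  48  94  16  16  17
  22  19  14  21  52  58 136 175 168  85  87 171 175 171 139 119 144 142
 142 141 138  85]
138 [136  91 136 137 138 138 138 169 176 174 141  44  21  25  26  26  26  28
  25  27  27  25  27  24  17  28 100 175 126  88 174 173 169 103 140 141
 139 139 124  98]
141 [174 109 132 133 133 133 133 169 175  45  18  22  26  24  26  27  25  31
  29  29  27  27  27  24  27  25  17  31  95  87 138 174 169 105 139 138
 138 135 118 112]
pad [259.66941177 140.89232052]
[4.3 0.1 1.4] [259.64995707 138.16611069]
[1.6 0.1 2.6] [259.66219643 135.24089868]
[-1.   0.1  3.9] [259.67496918 132.32129854]
```

Spring force ≈ 4.6 N (about 5.5–6 mm in). The ring against the sleeve outline shows the tip about 1.6 mm short in x and 1.2 mm off in y. I'll back off, shift within the face plane and press again.

Request:
step_arm([
  [[-1.7,0,-3.6],0],
  [[-1.7,0,-3.6],0],
  [[1.5,1.2,-0.7],0],
  [[0,0,0],0],
  [[0,0,0],0],
])

```text
time_s: 11.15
position: [0.472, 0.2786, 0.2521]
ee_rot: [[0.989, -0.149, -0.001], [-0.149, -0.989, -0.001], [-0.001, 0.001, -1.0]]
wrist_force: [0.2, -0.0, -1.9]
width: 0.494
finger_force: 45.0
```

Run:
```python
from h import *
w,p,R=feel(6)
g=cv2.cvtColor(w['frame'],cv2.COLOR_BGR2GRAY)
for v in range(118,150,2): print(v,g[v,243:277])
```

```text
11.45 F [ 0.29 -0.2  -2.23] sd [0.2  0.4  0.45] p [0.472  0.2788 0.2523] tool F [0.31 0.16 2.23] 44.9994170665741 0.492701271005878
118 [155 154 154 153 153 153 153 154 153 153 153 154 153 153 153 152 153 154
 154 154 154 154 154 154 152 154 155 154 157 154 156 156 155 151]
120 [152 152 150 152 150 151 150 152 150 150 143 142 135 136 135 141 142 140
 138 139 141 147 151 155 153 153 153 154 154 154 154 154 153 148]
122 [149 149 149 148 148 150 150 137 130 132 138 140 137 137 136 141 143 141
 138 138 138 136 130 131 143 153 154 152 151 153 152 152 150 147]
124 [147 147 148 149 146 129 120 127 133 132 137 140 135 136 136 140 142 140
 138 138 137 135 131 125 122 123 149 151 151 149 150 150 150 145]
126 [145 146 146 144 114 115 122 128 130 134 142 152 153 154 160 162 167 163
 156 149 140 139 133 126 122 115 107 149 148 147 147 148 148 144]
128 [144 146 144 128 107 116 126 157 173 170 173 167 164 158 159 140 167 166
 166 171 173 176 175 150 127 116 105 109 150 147 147 146 146 141]
130 [144 143 142 106 114 150 172 173 165 104  65  87  98 125 131 134 135 114
 104  86  74 119 170 173 173 149 
[... 619 characters left out ...]
31 153 180 174  64  15  22  25  26  24  27  24  26  29  29  27
  26  25  26  25  23  17  18  73 178 144 134 134 135 133 130 102]
142 [128 129 127 129 152 132  11  18  26  27  26  28  30  27  26  28  27  26
  27  26  25  26  22  21  16  42 150  85 132 131 132 129 126  87]
144 [126 124 124 125 125  33  19  22  22  26  25  27  25  25  25  31  25  24
  22  26  25  24  24  22  20  25  76 132 128 127 128 127 126  93]
146 [119 119 120 121 123   6  21  21  27  33  44  56  56  86  88  87  87  87
  73  72  47  46  30  23  19  22  53 129 126 124 125 126 120  79]
148 [116 115 115 116 117   9  25  55  80  80  81  81  81  84  83  83  84  84
  82  82  82  81  83  79  51  18  33 126 121 120 121 120 107  84]
```

Sleeve (columns 250–267) and ring (249.5–266.5) are now centred on each other. Press back in.

Request:
step_arm([
  [[0.9,0,1.8],0],
  [[0.9,0,1.8],0],
  [[0.8,0,1.8],0],
  [[0.8,0,1.8],0],
  [[0,0,0],0],
])

```text
time_s: 11.95
position: [0.4753, 0.2785, 0.2454]
ee_rot: [[0.989, -0.149, -0.0], [-0.149, -0.989, 0.0], [-0.0, -0.0, -1.0]]
wrist_force: [-2.1, 0.1, 2.7]
width: 0.49
finger_force: 45.0
```

Run:
```python
from h import *
w,p,R=feel(12)
g=cv2.cvtColor(w['frame'],cv2.COLOR_BGR2GRAY)
print(g[124:150,258])
for v in (134,136,138,141): print(v,g[v,243:277])
G=p-.019*R[:,2]
for a in (24,25.5,27):
    a=np.radians(a);dn=np.sin(a)*R[:,0]+np.cos(a)*R[:,2];f=np.cos(a)*R[:,0]-np.sin(a)*R[:,2]
    print(proj(w,G+.11*dn+.009*f))
```

```text
12.55 F [-2.47  0.43  1.78] sd [0.53 0.55 0.38] p [0.4754 0.2785 0.2455] tool F [-2.5  -0.06 -1.78] 45.000842213630676 0.49131679632749226
[142 140 140 140 140 140 141 163 170 165  80  56  24  26  25  24  25  29
  27  26  26  50  88  84  84  84]
134 [144 144 143 107 111 122 153 174 172 168 164 114 120  75  79  80  82  79
 103  95 144 171 178 172 172 137  88 100 117 148 146 146 146 143]
136 [141 142 141 106 135 174 172 166 114  76  41  52  56  20  22  24  24  20
  24  36  35  63  76 142 172 176 173 104 113 145 145 143 143 141]
138 [141 140 139 126 177 172 133  76  48  20  24  26  26  27  28  25  26  27
  25  23  24  22  20  49 103 176 174 170 121 136 143 142 141 137]
141 [135 136 148 179 175 146  24  17  24  25  25  28  27  27  28  29  29  28
  26  25  27  24  24  20  19  66 181 173 169  79 141 141 139 136]
[259.65590461 138.22368853]
[259.66802624 135.29848144]
[259.68067825 132.37889998]
```

Push ≈ 4.7 N, about 5.7 mm in, centred and square. Hold for the reading.

Request:
step_arm([
  [[0,0,0],0],
  [[0,0,0],0],
  [[0,0,0],0],
  [[0,0,0],0],
  [[0,0,0],0],
])

```text
time_s: 13.05
position: [0.4754, 0.2785, 0.2454]
ee_rot: [[0.989, -0.149, -0.0], [-0.149, -0.989, 0.0], [-0.0, -0.0, -1.0]]
wrist_force: [-2.7, 1.1, 2.9]
width: 0.491
finger_force: 45.0
```

Request:
step_arm([
  [[0,0,0],0],
  [[0,0,0],0],
  [[0,0,0],0],
  [[0,0,0],0],
  [[0,0,0],0],
])

```text
time_s: 13.55
position: [0.4755, 0.2785, 0.2454]
ee_rot: [[0.989, -0.149, 0.0], [-0.149, -0.989, 0.0], [0.0, -0.0, -1.0]]
wrist_force: [-2.6, 1.7, 1.5]
width: 0.493
finger_force: 45.0
```

Request:
step_arm([
  [[0,0,0],0],
  [[0,0,0],0],
  [[0,0,0],0],
  [[0,0,0],0],
  [[0,0,0],0],
])

```text
time_s: 14.05
position: [0.4755, 0.2785, 0.2454]
ee_rot: [[0.989, -0.149, -0.0], [-0.149, -0.989, 0.0], [-0.0, -0.0, -1.0]]
wrist_force: [-2.5, 1.8, 1.4]
width: 0.492
finger_force: 45.0
```

Request:
step_arm([
  [[0,0,0],0],
  [[0,0,0],0],
  [[0,0,0],0],
  [[0,0,0],0],
  [[0,0,0],0],
])

```text
time_s: 14.55
position: [0.4755, 0.2785, 0.2454]
ee_rot: [[0.989, -0.149, -0.0], [-0.149, -0.989, 0.0], [-0.0, -0.0, -1.0]]
wrist_force: [-2.8, 1.1, 1.5]
width: 0.495
finger_force: 45.0
```

```bash
python3 -c "
from h import *
feel(10)
print(manip.sign_off())"
```

```text
15.05 F [-2.64  1.18  1.86] sd [0.58 0.7  0.61] p [0.4755 0.2785 0.2454] tool F [-2.79 -0.77 -1.86] 45.0009423494339 0.4920497841970621
the job is handed in; nothing more can be done
None
```

The job is handed in at 15 s: the checker is still held on the drive-end pad within about 1° of square, centred as far as the wrist camera shows, with its tip about 5.7 mm in at about 4.8 N for over 2 s; I did not move the bottle, beaker or tin, and no verdict came back.

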